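# Lock the lugged sieve into the shaker's bayonet collar

## Task

Put the sieve that has two side lugs onto the sieve shaker: lower it into the round collar with its lugs in the two open slots, then twist it clockwise (seen from above) under the hook arms until both lugs drop into the locking notches. Leave it hanging there level and let go of it; the plain sieve without lugs stays where it stands.

Things in the scene. Friction and masses are not known exactly. Their poses are not given: they have to be found in the camera images.
- sieve_lugs (a point): Loose round steel sieve to load: 100 mm across, frame 50 high, about 0.4 kg. Two flat side lugs, opposite, 12 wide, 8 thick, 172 over both ends. Fixed bridge handle in line with them: dark bar 68 long, 14 wide, 12 high, to be pinched across from above. Point: on the axis, level with the lugs' underside, 36 above the bottom edge, 74 below the bar's centre. x along lugs and bar, z up.
- entry (a point): Open slots of the collar on the fixed cream shaker: upright aluminium ring, inside 124 mm, outside 140, rim 156 above bench. Two opposite J slots, each open above for 36 over a ledge, then clockwise under a hook arm, underside 22 above the ledge (lug undersides pass 0 to 14 above it). Point: on the collar's axis at ledge height, 32 below the rim. x through both open slots, z up.
- notch (a point): Locking notches of the same collar: at each slot's clockwise end, under the hook arm, the floor drops 10 mm into a notch 33 wide with a wall beyond. Point: on the collar's axis at notch-floor height, 10 below the entry point. x through both notches, 45 degrees clockwise (from above) from the entry x. Locked, the sieve's lug undersides are at this height, lugs along this x.
- plain_sieve (a point): The other sieve, a bystander: same frame, size and handle but no lugs. It stands loose on the bench near the lugged one, left or right of it. Point: on its axis, 36 mm above its bottom edge; x along its grip bar, z up.
Mind the look-alikes: they are no part of the job. Leave any blue or green look-alike of the part that bears sieve_lugs alone.

How it is judged (in metres and radians):
On the way:
1. the lugged sieve is down in the collar, its lugs in the open slots below the level of the hook arms (horizontal distance between sieve_lugs and entry below 0.02 m and z of sieve_lugs in the frame of entry below 0.016 m and angle between the x axis of sieve_lugs and the x axis of entry, either way round below 0.4 rad), for 0.1 s.
At the end, for the whole second after the job is handed in: The lugged sieve hangs in the collar with both lugs down in the locking notches (lug undersides within 5 mm of the notch floors, axis within 16 mm of the collar's, lugs within about 14 degrees of the notch line), level within 8 degrees, released and staying so (horizontal distance between sieve_lugs and notch below 0.016 m and z of sieve_lugs in the frame of notch between -0.005 and 0.005 m and angle between the x axis of sieve_lugs and the x axis of notch, either way round below 0.24 rad and angle between sieve_lugs's own z axis and vertical below 0.14 rad); the robot touches nothing.
It fails at once if the plain sieve is pushed or carried more than 40 mm from where it stood (distance of plain_sieve from where it was at the start of the episode above 0.04 m).
It also fails if it takes over 42 s, if anything falls off the work surface, if the arm or the gripper's body presses on something with over 40 N, if the wrist force passes 120 N, or if a joint passes its speed limit or range.

## Robot

A 6-joint arm with a two-finger parallel gripper is mounted at the origin on the work surface. World frame = base frame: x ahead of the robot, y to its left, z up, the work surface at z = 0. Lengths are in m, angles in degrees, forces in N, time in s.
With the tool pointing down it reaches from about 0.25 to 0.725 m from the base axis. Payload 9.7 kg.
Tool frame: the origin (TCP) lies on the centre line of the jaws, within the pads' length; the fingertips stand 14 mm ahead of it and the grasp point (between the pads) lies 5 mm behind it; z points along the fingers, y is the line along which they close (so a half turn about z gives the same grasp; the last joint's range is limited). The gripper opens to 85 mm and grips with 20 to 120 N. Pads are 22 mm wide; open, the fingers measure 114 mm over their backs; the gripper's body (76 mm by 85 mm) begins 54 mm behind the grasp point. The pads swing forward as they close: fully open they stand 13 mm farther back than shut.
Start: joints at [-72.307, 4.979, 10.078, 95.1, 0, 90], TCP at [0.167, -0.524, 0.218] pointing down, gripper open.
Joint ranges: [-179.16, 179.16], [-48.56, 103.87], [-65.8, 70.77], [-126.05, 130.52], [-82.76, 87.17], [-180, 180]. Speed limits (degrees/s): [127.2, 127.2, 147.25, 180, 180, 180].

## Interface

Orientations are given as [roll, pitch, yaw] about the fixed x, y, z axes, in that order (R = Rz(yaw) Ry(pitch) Rx(roll)).
In Python, from workcell import bot, camera, get_calibration, ticket gives the robot as it stands. The module is installed in compiled form; this text tells all that it offers.
- The arm moves only by the tool send_rows, never from a script. Its arguments are lists of equal length, an entry for each row: "linear": the shift along the tool's x, y, z in m, a list of three; "twist": the turn, a rotation vector about the tool's x, y, z in units of 10 degrees (1.0 is 10 degrees), a list of three; "gripper": the opening in per cent of the stroke, from 0 (shut) to 100 (fully open). In form: {"linear": [[x, y, z], ...], "twist": [[wx, wy, wz], ...], "gripper": [gripper, ...]}. A call has 1 to 8 rows; each row shifts and turns the commanded pose from where the row before left it, along the tool's axes as they then stand; what a row does not reach is not made up. A row lasts 1/8 s, in which the tool goes at most 62.5 mm and 10.7 degrees, less where a joint would pass 70% of its speed; a pose out of reach is approached as far as the arm can. A call with a gripper value outside its range is refused whole. The fingers move at their own pace and stop on an object; "grip_force" is the grip in N (left out, the last holds). Time passes only in rows, so rows that do not move let the fingers close. It gives the time, the measured TCP pose, the force, the opening and the grip force at its end, in the units of the state.
- bot.get_obs(): the state, without advancing time (a new reading comes with each control period).
- camera(name): name is "scene" or "top" or "wrist"; returns the picture (420x560x3 uint8, red, green, blue); there is no depth.
- get_calibration(name): a dict with "fx", "fy", "cx", "cy" (pixels), "k1" (the pictures are not rectified: a ray, as slopes to the right and down, at radius r is drawn at 1 + k1 r^2 times it, then the intrinsics apply), "origin" and "orientation" of the camera in the world; the wrist camera has in their place "hand_eye" (4x4, takes a point from camera to tool coordinates, whose origin is the TCP and whose axes are the flange's). Camera axes: x right, y down, z forward; pixel columns grow to the right and rows downward; lengths in m; the calibration is good to about 2 mm. A picture is of the moment at which its call begins: read the wrist's pose just before it. get_calibration takes no time and is no camera call.
- ticket.job_done(): hands the job in; it is judged then, once.
The state is a dict: "time": time; "q": joint angles; "qd": joint speeds; "joint_efforts": joint torques, N m; "ee_pos": TCP position; "tcp_rot": TCP orientation; "wrist_force": force on the tool from outside, world axes, zero at the start; "torque": the same for the moment, N m; "opening": finger opening in m; "grasp_force": force on a finger pad.
Only numpy, scipy, OpenCV 4.12 (cv2) and the standard library are available. Lean on these libraries where they do the work, as an engineer would, in place of code of your own. Each camera call takes 0.05 s, during which the arm holds its last target. There are 200 camera calls.

## Working session

There is one attempt and no reset: what is moved stays moved. The work goes in short steps, Python scripts to look and compute and a tool call to move; the robot and the scene stay as the last step left them, time stands still between calls to the robot, and variables do not carry over. Pictures are saved under pics/ and viewed, at most 10 in all, crops included, and the job is handed in when it is done.

Besides the shell and the picture viewer there is one more tool, called after "Emit:" as a command line: name --argument value ..., lists and objects as JSON in quotes. send_rows: Moves the arm, as the interface text tells. Its arguments: {"type":"object","properties":{"linear":{"type":"array"},"twist":{"type":"array"},"gripper":{"type":"array"},"grip_force":{"type":"number"}},"required":["linear","twist","gripper"]}

```bash
mkdir -p pics; python3 - <<'E'
from workcell import bot,camera,get_calibration
import cv2,json
print(bot.get_obs())
for n in("scene","top","wrist"):
    print(n,get_calibration(n))
for n in("scene","top"):
    cv2.imwrite(f"pics/{n}0.png",camera(n)[:,:,::-1])
E
```

```text
{'time': 0.0, 'q': array([-7.23066896e+01,  5.01048970e+00,  1.00330569e+01,  9.51004814e+01,
        1.30308547e-03,  8.99990996e+01]), 'qd': array([ 0.09135066, -0.00553112, -0.0413753 , -0.01370003, -0.07028455,
       -0.04773379]), 'joint_efforts': array([ 3.71123115e-04, -5.20393789e+01,  4.64794171e+01,  1.67806156e-02,
       -1.53036390e-04, -8.63582528e-06]), 'ee_pos': array([ 0.16708338, -0.52373022,  0.21737644]), 'tcp_rot': array([-1.79922086e+02, -1.30430870e-03,  1.76942090e+01]), 'wrist_force': array([-0.14250577, -0.01872037,  0.42630433]), 'torque': array([ 0.04432665,  0.01814041, -0.01101541]), 'grasp_force': 0.0, 'opening': 0.08563107904705321}
scene {'fx': 445.02332852596857, 'fy': 445.02332852596857, 'cx': 276.7518430799549, 'cy': 202.74514945938097, 'k1': -0.11455167241153254, 'origin': array([0.96819202, 0.71650089, 0.75020617]), 'orientation': array([-1.28100347e+02,  1.24404541e-01,  1.39431434e+02])}
top {'fx': 544.9185711501126, 'fy': 544.9185711501126, 'cx': 279.7582905003448, 'cy': 209.93092815516772, 'k1': -0.20761202885426255, 'origin': array([0.2045528 , 0.10025998, 1.55573818]), 'orientation': array([-171.33203012,    0.51693477,  -88.98135957])}
wrist {'fx': 376.368738614478, 'fy': 376.368738614478, 'cx': 278.4001458582871, 'cy': 207.2667730775202, 'k1': -0.08057464310571037, 'hand_eye': array([[-8.31471200e-04, -9.45100057e-01, -3.26780034e-01,
         8.44693698e-02],
       [ 9.99999650e-01, -7.55373715e-04, -3.59774634e-04,
         3.02546570e-04],
       [ 9.31819780e-05, -3.26780219e-01,  9.45100354e-01,
        -1.55474199e-01],
       [ 0.00000000e+00,  0.00000000e+00,  0.00000000e+00,
         1.00000000e+00]])}
```

View pics/scene0.png

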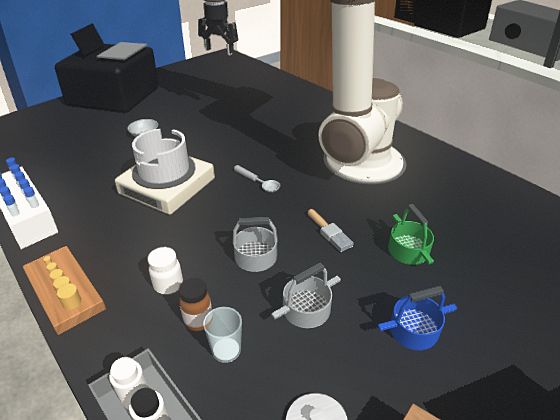

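View pics/top0.png

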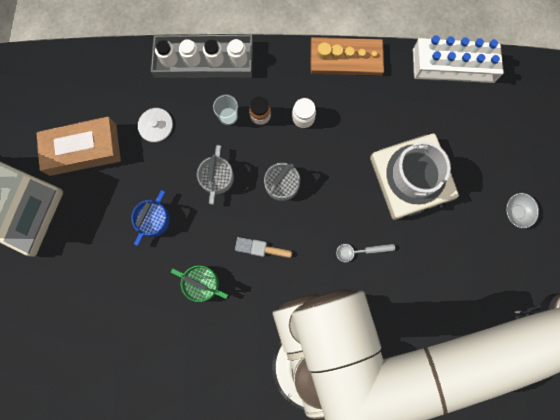

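```bash
cat > h.py <<'E'
import numpy as np,cv2
from scipy.spatial.transform import Rotation as R
from workcell import bot,camera,get_calibration
def pose(name,obs=None):
    c=get_calibration(name)
    if name!="wrist": return c,R.from_euler('xyz',c['orientation'],degrees=True).as_matrix(),np.array(c['origin'])
    o=obs or bot.get_obs(); Rt=R.from_euler('xyz',o['tcp_rot'],degrees=True).as_matrix(); H=c['hand_eye']
    return c,Rt@H[:3,:3],Rt@H[:3,3]+o['ee_pos']
def cast(px,z,name,obs=None):
    c,Rm,o=pose(name,obs); K=np.array([[c['fx'],0,c['cx']],[0,c['fy'],c['cy']],[0,0,1]])
    p=cv2.undistortPoints(np.array(px,float).reshape(-1,1,2),K,np.array([c['k1'],0,0,0.]))[:,0]
    d=np.c_[p,np.ones(len(p))]@Rm.T
    return o+d*((z-o[2])/d[:,2])[:,None]
def proj(P,name,obs=None):
    c,Rm,o=pose(name,obs); K=np.array([[c['fx'],0,c['cx']],[0,c['fy'],c['cy']],[0,0,1]])
    return cv2.projectPoints(((np.array(P,float).reshape(-1,3)-o)@Rm),np.zeros(3),np.zeros(3),K,np.array([c['k1'],0,0,0.]))[0][:,0]
E
python3 - <<'E'
from h import *
np.set_printoptions(precision=4,suppress=True)
print(cast([[218,150],[211,200]],.044,"top"))
print(cast([[282,181]],.04,"top"))
print(cast([[424,168]],.156,"top"))
im=cv2.imread("pics/top0.png")
a=cv2.resize(im[135:215,180:310],None,fx=6,fy=6,interpolation=cv2.INTER_CUBIC)
b=cv2.resize(im[130:220,365:465],None,fx=6,fy=6,interpolation=cv2.INTER_CUBIC)
cv2.imwrite("pics/ca.png",a);cv2.imwrite("pics/cb.png",b)
E
```

```text
[[0.606  0.2985 0.044 ]
 [0.46   0.3129 0.044 ]]
[[0.5185 0.1132 0.04  ]]
[[ 0.5371 -0.2659  0.156 ]]
```

View pics/ca.png

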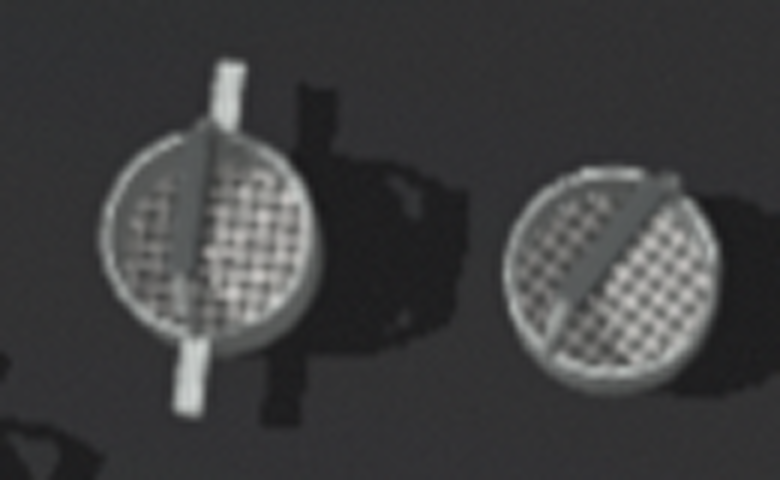

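View pics/cb.png

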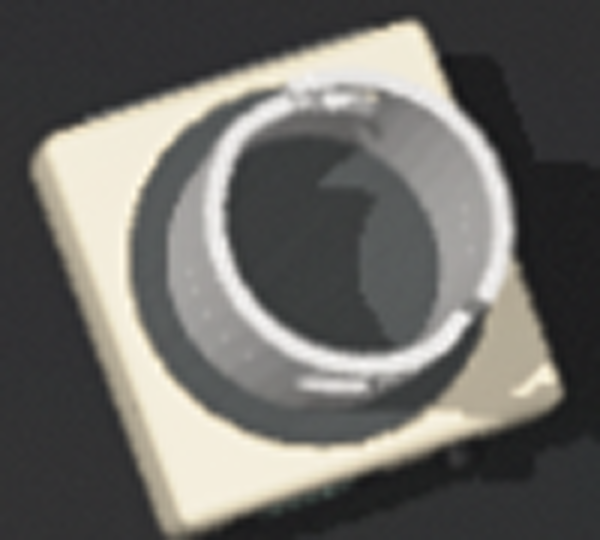

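Emit:
send_rows --linear '[[0.054,-0.017,-0.016],[0.054,-0.017,-0.016],[0.054,-0.017,-0.016],[0.054,-0.017,-0.016],[0.054,-0.017,-0.016],[0.054,-0.017,-0.016],[0.054,-0.017,-0.016],[0.053,-0.015,-0.016]]' --twist '[[0,0,0],[0,0,0],[0,0,0],[0,0,0],[0,0,0],[0,0,0],[0,0,0],[0,0,0]]' --gripper '[100,100,100,100,100,100,100,100]'

```text
time: 1.1
ee_pos: [0.5383, -0.2639, 0.3464]
tcp_rot: [-180.0, 0.0, 17.7]
wrist_force: [-0.0, -1.4, 0.2]
opening: 0.0853
grasp_force: 0.0
```

Emit:
send_rows --linear '[[0,0,0],[0,0,0]]' --twist '[[0,0,0],[0,0,0]]' --gripper '[100,100]'

```text
time: 1.35
ee_pos: [0.537, -0.2654, 0.3454]
tcp_rot: [-180.0, 0.1, 17.7]
wrist_force: [-0.0, 0.3, 0.3]
opening: 0.085
grasp_force: 0.0
```

```bash
python3 - <<'E'
from h import *
import pickle
np.set_printoptions(precision=4,suppress=True)
o=bot.get_obs();im=camera("wrist")[:,:,::-1].copy();pickle.dump((o,im),open("w1.pkl","wb"))
print(o['ee_pos'],o['tcp_rot'],o['q'])
p=proj([.537,-.266,.156],"wrist",o)[0];print(p)
cv2.imwrite("pics/w1.png",im)
E
```

```text
[ 0.537  -0.2654  0.3454] [-179.9627    0.0611   17.7285] [-26.2916  18.4204  40.6024 112.2519  -0.0157 135.9799]
[278.9485 172.2742]
```

View pics/w1.png

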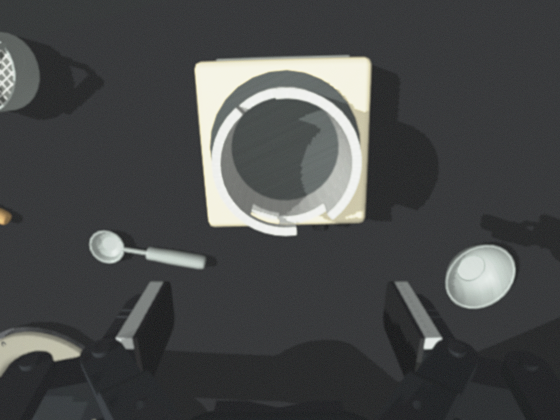

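```bash
python3 - <<'E'
from h import *
im=cv2.imread("pics/w1.png")[75:245,195:380]
im=np.clip(im.astype(float)*0.95,0,255).astype(np.uint8)
cv2.imwrite("pics/w1c.png",cv2.resize(im,None,fx=3.5,fy=3.5,interpolation=cv2.INTER_CUBIC))
E
```

```text
(no output)
```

View pics/w1c.png

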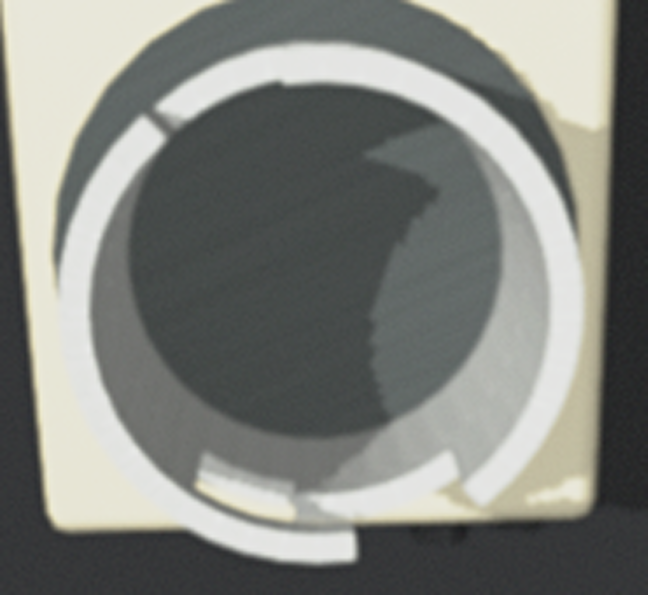

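```bash
python3 - <<'E'
from h import *
import pickle
from scipy.optimize import least_squares
np.set_printoptions(precision=4,suppress=True)
o,im=pickle.load(open("w1.pkl","rb"))
f=lambda c:(np.array(c,float)+.5)/3.5-.5+[195,75]
P=cast(f([[584,310],[57,320],[310,563],[340,42],[548,310],[92,310],[316,530]]),.156,"wrist",o)[:,:2]
r=np.array([70]*4+[62]*3)/1000
s=least_squares(lambda c:np.hypot(*(P-c).T)-r,[.537,-.266]);c=s.x;print(c,s.fun)
for n,pts,z in(("near rim",[[355,545],[475,490]],.156),("far rim",[[155,118],[283,65]],.156),("near ledge",[[295,505],[450,470]],.124),("notch",[[200,480],[295,510]],.114),("far ledge",[[180,115],[280,80]],.124)):
    q=cast(f(pts),z,"wrist",o)[:,:2]-c
    a=np.degrees(np.arctan2(q[:,1],q[:,0]));print(n,a,np.hypot(*q.T),np.linalg.norm(q[0]-q[1]))
# sieve
L=cast([[218.5,145.5],[211.2,203.9]],.044,"top")[:,:2];d=L[0]-L[1]
print(L.mean(0),np.linalg.norm(d),np.degrees(np.arctan2(d[1],d[0])))
E
```

```text
[ 0.5455 -0.2703] [ 0.0006  0.0005  0.0014  0.0008 -0.0011 -0.001  -0.0007]
near rim [-153.4548 -120.8349] [0.0666 0.0657] 0.037191885984698254
far rim [56.9868 26.2589] [0.0671 0.0657] 0.03523285134956899
near ledge [-168.1208 -125.8582] [0.0663 0.0679] 0.048394933682070956
notch [ 167.0652 -167.67  ] [0.0714 0.0718] 0.031312576683774636
far ledge [55.327  28.0217] [0.0636 0.0608] 0.02946991581241571
[0.5341 0.3047] 0.17115922333382141 -4.795541478277397
```

Emit:
send_rows --linear '[[0,0,0],[0,0,0],[0,0,0],[0,0,0],[0,0,0],[0,0,0],[0,0,0],[0,0,0]]' --twist '[[0,0,-1.05],[0,0,-1.05],[0,0,-1.05],[0,0,-1.05],[0,0,-1.05],[0,0,-1.05],[0,0,-1.05],[0,0,-1.05]]' --gripper '[100,100,100,100,100,100,100,100]'

```text
time: 2.4
ee_pos: [0.5356, -0.2664, 0.3463]
tcp_rot: [-180.0, 0.0, 101.9]
wrist_force: [-0.5, -0.0, -0.0]
opening: 0.0851
grasp_force: 0.0
```

Emit:
send_rows --linear '[[0,0,0],[0,0,0],[0,0,0],[0,0,0],[0,0,0],[0,0,0],[0,0,0],[0,0,0]]' --twist '[[0,0,-1.05],[0,0,-1.05],[0,0,-1.05],[0,0,-1.05],[0,0,-1.05],[0,0,-1.05],[0,0,-1.05],[0,0,0]]' --gripper '[100,100,100,100,100,100,100,100]'

```text
time: 3.4
ee_pos: [0.5359, -0.2662, 0.3464]
tcp_rot: [-180.0, 0.0, 175.0]
wrist_force: [-0.4, -0.2, -0.0]
opening: 0.0855
grasp_force: 0.0
```

Emit:
send_rows --linear '[[0.0052,0.0569,0.003],[0.0052,0.0569,0.003],[0.0052,0.0569,0.003],[0.0052,0.0569,0.003],[0.0052,0.0569,0.003]]' --twist '[[0,0,0],[0,0,0],[0,0,0],[0,0,0],[0,0,0]]' --gripper '[100,100,100,100,100]'

```text
time: 4.03
ee_pos: [0.5342, 0.0213, 0.3312]
tcp_rot: [-180.0, 0.0, 174.8]
wrist_force: [0.6, 0.4, 0.4]
opening: 0.0856
grasp_force: 0.0
```

Emit:
send_rows --linear '[[0.0052,0.0569,0.003],[0.0052,0.0569,0.003],[0.0052,0.0569,0.003],[0.0052,0.0569,0.003],[0.0052,0.0569,0.003],[0,0,0],[0,0,0]]' --twist '[[0,0,0],[0,0,0],[0,0,0],[0,0,0],[0,0,0],[0,0,0],[0,0,0]]' --gripper '[100,100,100,100,100,100,100]'

```text
time: 4.9
ee_pos: [0.5328, 0.3054, 0.3161]
tcp_rot: [-180.0, -0.0, 175.0]
wrist_force: [0.4, -0.7, 0.0]
opening: 0.0853
grasp_force: 0.0
```

```bash
python3 - <<'E'
from h import *
import pickle
np.set_printoptions(precision=4,suppress=True)
o=bot.get_obs();im=camera("wrist")[:,:,::-1].copy();pickle.dump((o,im),open("w2.pkl","wb"))
print(o['ee_pos'],o['tcp_rot'],o['q'])
print(proj([[.534,.305,.116],[.534+.086,.298,.044],[.534-.086,.312,.044]],"wrist",o))
cv2.imwrite("pics/w2.png",im)
E
```

```text
[0.5328 0.3054 0.3161] [-179.9756   -0.0075  175.019 ] [ 29.8243  18.6712  37.3779 108.7267  -0.0158  34.8054]
[[278.4643 170.392 ]
 [278.9192 225.444 ]
 [277.9426  77.2883]]
```

View pics/w2.png

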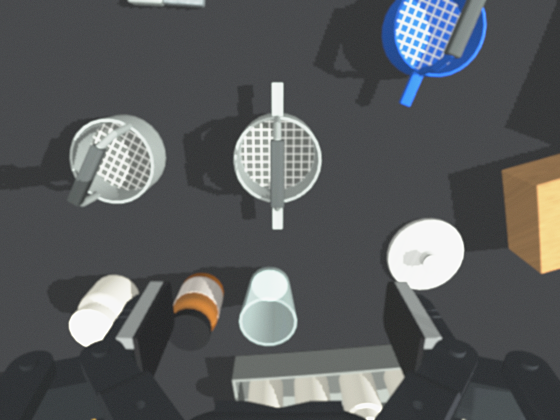

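```bash
python3 - <<'E'
from h import *
import pickle
np.set_printoptions(precision=4,suppress=True)
o,im=pickle.load(open("w2.pkl","rb"))
g=cv2.cvtColor(im,cv2.COLOR_BGR2GRAY)
def c(r):
    x=np.where(g[r,255:300]>160)[0]+255; return x.min(),x.max()
print(c(92),c(100),c(216),c(222)); col=g[70:240,278].astype(int);print(np.where(np.abs(np.diff(col))>25)[0]+70)
print([ (r,[int(v) for v in g[r,266:292]]) for r in (150,190)])
print(cast([[277.8,82.5],[277.8,229]],.044,"wrist",o))
print(cast([[278,140],[278,208]],.116,"wrist",o))
E
```

```text
(np.int64(272), np.int64(282)) (np.int64(272), np.int64(282)) (np.int64(272), np.int64(282)) (np.int64(272), np.int64(282))
[ 81  82 115 139 140 210 228 229]
[(150, [145, 155, 204, 230, 178, 125, 129, 135, 135, 135, 135, 134, 135, 135, 142, 140, 136, 134, 154, 182, 157, 116, 102, 106, 102, 111]), (190, [154, 143, 133, 124, 108, 113, 129, 131, 133, 131, 134, 132, 134, 136, 138, 136, 135, 133, 130, 134, 139, 137, 139, 139, 141, 138])]
[[0.4534 0.3114 0.044 ]
 [0.6246 0.2962 0.044 ]]
[[0.5046 0.3071 0.116 ]
 [0.5724 0.3012 0.116 ]]
```

Emit:
send_rows --linear '[[-0.0056,-0.001,0.04],[0,0,0.05],[0,0,0.05],[0,0,0.04],[0,0,0.021],[0,0,0.01],[0,0,0]]' --twist '[[0,0,0],[0,0,0],[0,0,0],[0,0,0],[0,0,0],[0,0,0],[0,0,0]]' --gripper '[100,100,70,60,60,60,60]' --grip_force 70

```text
time: 5.82
ee_pos: [0.5386, 0.3037, 0.1055]
tcp_rot: [180.0, 0.0, 175.1]
wrist_force: [-0.6, -0.1, 0.5]
opening: 0.0511
grasp_force: 0.0
```

Emit:
send_rows --linear '[[0,0,0],[0,0,0],[0,0,0],[0,0,0],[0,0,0],[0,0,0]]' --twist '[[0,0,0],[0,0,0],[0,0,0],[0,0,0],[0,0,0],[0,0,0]]' --gripper '[0,0,0,0,0,0]' --grip_force 70

```text
time: 6.58
ee_pos: [0.5384, 0.3046, 0.1051]
tcp_rot: [-180.0, -0.0, 175.2]
wrist_force: [-0.1, -0.3, 0.4]
opening: 0.0
grasp_force: 0.0
```

```bash
python3 - <<'E'
from h import *
import pickle
o=bot.get_obs();im=camera("wrist")[:,:,::-1].copy()
s=camera("scene")[:,:,::-1].copy()
print(o['opening'],o['grasp_force'],o['ee_pos'])
c=cv2.resize(s[200:350,220:400],(504,420),interpolation=cv2.INTER_CUBIC)
cv2.imwrite("pics/m3.png",cv2.resize(np.hstack([im,c]),None,fx=.75,fy=.75))
E
```

```text
3.1895030988079716e-05 0.0 [0.53838057 0.30457723 0.10508359]
```

View pics/m3.png

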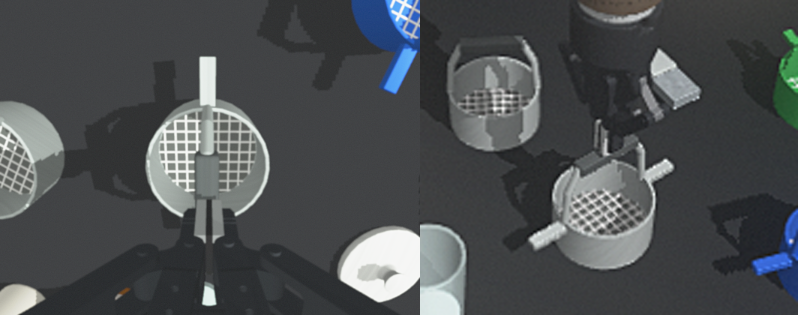

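```bash
python3 - <<'E'
from h import *
np.set_printoptions(precision=1,suppress=True)
o=bot.get_obs()
P=[[.5046,.3071,.116],[.5724,.3012,.116],[.5385,.3042,.11],[.5384,.3046,.091],[.5384,.3046,.105],[.4534,.3114,.044]]
print("wrist",proj(P,"wrist",o)*.75); print("scene",(proj(P,"scene")-[220,200])*2.1+[420,0])
E
```

```text
wrist [[208.7 156.1]
 [208.5 258.3]
 [208.7 206. ]
 [209.3 191.7]
 [209.3 201.8]
 [208.7  57.2]]
scene [[632.3 134.8]
 [574.5 166.7]
 [603.7 155. ]
 [603.2 169. ]
 [603.8 158.9]
 [666.7 162.8]]
```

Emit:
send_rows --linear '[[0,0,-0.005],[0,0,-0.01],[0,0,-0.01],[0,0,0],[0,0,0]]' --twist '[[0,0,0],[0,0,0],[0,0,0],[0,0,0],[0,0,0]]' --gripper '[0,0,0,0,0]'

```text
time: 7.3
ee_pos: [0.5384, 0.3046, 0.13]
tcp_rot: [180.0, 0.0, 175.2]
wrist_force: [-0.2, 0.3, -0.1]
opening: 0.0001
grasp_force: 0.0
```

```bash
python3 - <<'E'
from h import *
o=bot.get_obs();im=camera("wrist")[:,:,::-1].copy()
s=camera("scene")[:,:,::-1].copy()
print(o['opening'],o['grasp_force'],o['ee_pos'],o['wrist_force'],o['torque'])
cv2.imwrite("w4.png",im)
a=cv2.resize(im[180:330,190:370],(480,400),interpolation=cv2.INTER_CUBIC)
c=cv2.resize(s[230:330,255:335],(320,400),interpolation=cv2.INTER_CUBIC)
cv2.imwrite("pics/m4.png",np.hstack([a,c]))
E
```

```text
0.00010097511141156799 0.0 [0.538422   0.30455956 0.1300453 ] [-0.22009985  0.26606344 -0.1226885 ] [ 0.02252671  0.00613545 -0.00184945]
```

View pics/m4.png

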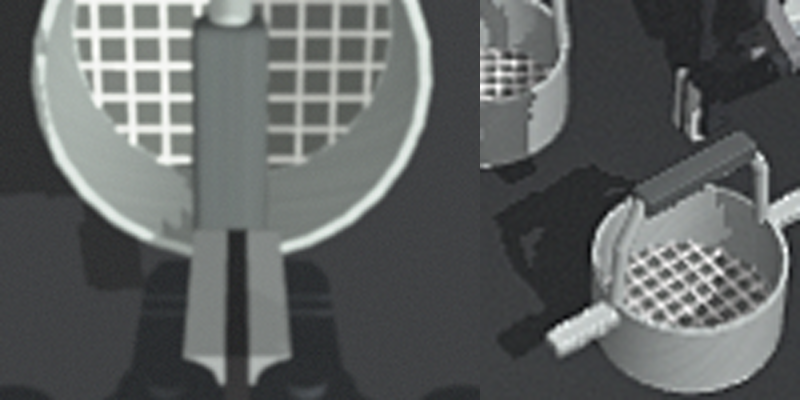

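```bash
python3 - <<'E'
from h import *
np.set_printoptions(precision=4,suppress=True)
c=get_calibration("wrist");H=c['hand_eye']
K=np.array([[c['fx'],0,c['cx']],[0,c['fy'],c['cy']],[0,0,1]])
for px in([[262,266],[275,266],[283,266],[297,266],[262,313],[298,313]],[[150,283],[400,283]]):
    p=cv2.undistortPoints(np.array(px,float).reshape(-1,1,2),K,np.array([c['k1'],0,0,0.]))[:,0]
    d=np.c_[p,np.ones(len(p))]@H[:3,:3].T
    for x in(.011,0,-.011): print(x,(H[:3,3]+d*((x-H[0,3])/d[:,0])[:,None]))
o=bot.get_obs();print(proj([[.5384,.3046,z] for z in(.116,.126,.136,.146)],"scene"))
E
```

```text
0.011 [[ 0.011  -0.007  -0.0176]
 [ 0.011  -0.0017 -0.0176]
 [ 0.011   0.0016 -0.0176]
 [ 0.011   0.0073 -0.0176]
 [ 0.011  -0.0057 -0.0504]
 [ 0.011   0.0061 -0.0504]]
0 [[ 0.     -0.0081  0.0031]
 [ 0.     -0.0019  0.0031]
 [ 0.      0.0019  0.0031]
 [ 0.      0.0085  0.0031]
 [-0.     -0.0065 -0.0346]
 [-0.      0.0071 -0.0346]]
-0.011 [[-0.011  -0.0091  0.0238]
 [-0.011  -0.0021  0.0238]
 [-0.011   0.0021  0.0238]
 [-0.011   0.0096  0.0237]
 [-0.011  -0.0074 -0.0188]
 [-0.011   0.0081 -0.0189]]
0.011 [[ 0.011  -0.0491 -0.0316]
 [ 0.011   0.0458 -0.0317]]
0 [[ 0.     -0.0564 -0.013 ]
 [ 0.      0.0527 -0.0131]]
-0.011 [[-0.011  -0.0637  0.0056]
 [-0.011   0.0596  0.0054]]
[[307.7766 271.7687]
 [307.9988 268.1868]
 [308.2238 264.5497]
 [308.4518 260.8561]]
```

Emit:
send_rows --linear '[[0,0,0],[0,0,0],[0,0,0],[0,0,0.013],[0,0,0.02],[0,0,0.015],[0,0,0.005],[0,0,0]]' --twist '[[0,0,0],[0,0,0],[0,0,0],[0,0,0],[0,0,0],[0,0,0],[0,0,0],[0,0,0]]' --gripper '[60,60,60,60,60,60,60,60]'

```text
time: 8.4
ee_pos: [0.5383, 0.3045, 0.0769]
tcp_rot: [-180.0, -0.0, 175.2]
wrist_force: [0.1, -0.5, -0.2]
opening: 0.0512
grasp_force: 0.0
```

Emit:
send_rows --linear '[[0,0,0],[0,0,0],[0,0,0],[0,0,0],[0,0,0],[0,0,0]]' --twist '[[0,0,0],[0,0,0],[0,0,0],[0,0,0],[0,0,0],[0,0,0]]' --gripper '[0,0,0,0,0,0]' --grip_force 70

```text
time: 9.15
ee_pos: [0.5387, 0.3043, 0.0778]
tcp_rot: [-180.0, 0.1, 175.2]
wrist_force: [-2.0, -3.8, 5.5]
opening: 0.0127
grasp_force: 68.9
```

Emit:
send_rows --linear '[[0,0,-0.01],[0,0,-0.025],[0,0,-0.04],[0,0,-0.045],[0,0,-0.045],[0,0,-0.035],[0,0,0],[0,0,0]]' --twist '[[0,0,0],[0,0,0],[0,0,0],[0,0,0],[0,0,0],[0,0,0],[0,0,0],[0,0,0]]' --gripper '[0,0,0,0,0,0,0,0]'

```text
time: 10.15
ee_pos: [0.5383, 0.3046, 0.2752]
tcp_rot: [-179.9, -0.1, 175.2]
wrist_force: [0.2, -0.2, -4.8]
opening: 0.0129
grasp_force: 68.5
```

```bash
python3 - <<'E'
from h import *
import pickle
np.set_printoptions(precision=4,suppress=True)
o=bot.get_obs();im=camera("wrist")[:,:,::-1].copy();cv2.imwrite("w5.png",im)
print(o['ee_pos'],o['tcp_rot'],o['wrist_force'],o['torque'],o['opening'])
g=cv2.cvtColor(im,cv2.COLOR_BGR2GRAY)
# visible far lug: expected end
T=o['ee_pos'];a=np.radians(175.0);u=np.array([np.cos(a),np.sin(a),0])
for off in(.0375,.0415,.0455): print(off,proj([T+u*.086-[0,0,off-.008],T+u*.052-[0,0,off-.008]],"wrist",o))
for r in range(20,170,8):
    x=np.where(g[r,180:380]>150)[0]+180
    print(r,x.min() if len(x) else None,x.max() if len(x) else None,end="; ")
E
```

```text
[0.5383 0.3046 0.2752] [-179.9424   -0.11    175.1993] [ 0.2152 -0.2045 -4.8409] [-0.023  -0.018  -0.0228] 0.01293591911060776
0.0375 [[279.5916  74.5202]
 [279.3473 146.5101]]
0.0415 [[279.572   74.609 ]
 [279.3338 145.1421]]
0.0455 [[279.5533  74.694 ]
 [279.3207 143.828 ]]
20 None None; 28 None None; 36 None None; 44 None None; 52 None None; 60 None None; 68 None None; 76 266 289; 84 266 290; 92 266 289; 100 266 289; 108 266 289; 116 266 289; 124 266 289; 132 266 289; 140 266 290; 148 266 289; 156 248 327; 164 229 335;
```

Emit:
send_rows --linear '[[-0.003,-0.03,0],[-0.005,-0.052,0],[-0.005,-0.052,0],[-0.005,-0.052,0],[-0.005,-0.052,0],[-0.005,-0.052,0],[-0.005,-0.052,0],[-0.005,-0.052,0]]' --twist '[[0,0,0],[0,0,0],[0,0,0],[0,0,0],[0,0,0],[0,0,0],[0,0,0],[0,0,0]]' --gripper '[0,0,0,0,0,0,0,0]'

```text
time: 11.2
ee_pos: [0.5425, -0.0928, 0.2752]
tcp_rot: [180.0, -0.1, 175.2]
wrist_force: [0.7, 0.6, -5.1]
opening: 0.013
grasp_force: 68.7
```

Emit:
send_rows --linear '[[-0.005,-0.052,0],[-0.005,-0.052,0],[-0.005,-0.044,0],[-0.002,-0.03,0],[0,0,0],[0,0,0]]' --twist '[[0,0,0],[0,0,0],[0,0,0],[0,0,0],[0,0,0],[0,0,0]]' --gripper '[0,0,0,0,0,0]'

```text
time: 11.95
ee_pos: [0.545, -0.2696, 0.2758]
tcp_rot: [179.9, -0.1, 175.2]
wrist_force: [-0.7, -0.5, -4.5]
opening: 0.0124
grasp_force: 68.8
```

Emit:
send_rows --linear '[[0,0,0],[0,0,0],[0,0,0],[0,0,0],[0,0,0],[0,0,0],[0,0,0],[0,0,0]]' --twist '[[0,0,-0.5],[0,0,-0.9],[0,0,-0.9],[0,0,-0.9],[0,0,-0.9],[0,0,-0.6],[0,0,0],[0,0,0]]' --gripper '[0,0,0,0,0,0,0,0]'

```text
time: 12.95
ee_pos: [0.5453, -0.2694, 0.277]
tcp_rot: [180.0, -0.0, -137.9]
wrist_force: [0.1, 0.3, -3.5]
opening: 0.0129
grasp_force: 68.8
```

```bash
python3 - <<'E'
from h import *
np.set_printoptions(precision=4,suppress=True)
o=bot.get_obs();im=camera("wrist")[:,:,::-1].copy();s=camera("scene")[:,:,::-1].copy();t=camera("top")[:,:,::-1].copy()
print(o['ee_pos'],o['tcp_rot'],o['wrist_force'],o['q'])
cv2.imwrite("w6.png",im);cv2.imwrite("s6.png",s);cv2.imwrite("t6.png",t)
E
```

```text
[ 0.5453 -0.2694  0.277 ] [ 179.9915   -0.0002 -137.8947] [ 0.0886  0.2565 -3.5339] [-26.2903  15.4245  28.7331 103.3166   0.0029 -68.3956]
```

Emit:
send_rows --linear '[[0.0005,-0.0008,0.015],[0,0,0.025],[0,0,0.02],[0,0,0.017],[0,0,0]]' --twist '[[0,0,0],[0,0,0],[0,0,0],[0,0,0],[0,0,0]]' --gripper '[0,0,0,0,0]'

```text
time: 13.72
ee_pos: [0.5448, -0.2707, 0.1987]
tcp_rot: [179.9, -0.1, -137.8]
wrist_force: [-0.9, 0.1, -3.5]
opening: 0.0129
grasp_force: 68.8
```

```bash
python3 - <<'E'
from h import *
np.set_printoptions(precision=4,suppress=True)
o=bot.get_obs();im=camera("wrist")[:,:,::-1].copy();s=camera("scene")[:,:,::-1].copy()
print(o['ee_pos'],o['tcp_rot'],o['wrist_force'])
cv2.imwrite("w7.png",im)
a=cv2.resize(im[40:300,120:440],(480,390));b=cv2.resize(s[100:210,110:200],(320,390),interpolation=cv2.INTER_CUBIC)
cv2.imwrite("pics/m7.png",np.hstack([a,b]))
E
```

```text
[ 0.5448 -0.2707  0.1987] [ 179.8653   -0.051  -137.8434] [-0.9076  0.1323 -3.517 ]
```

View pics/m7.png

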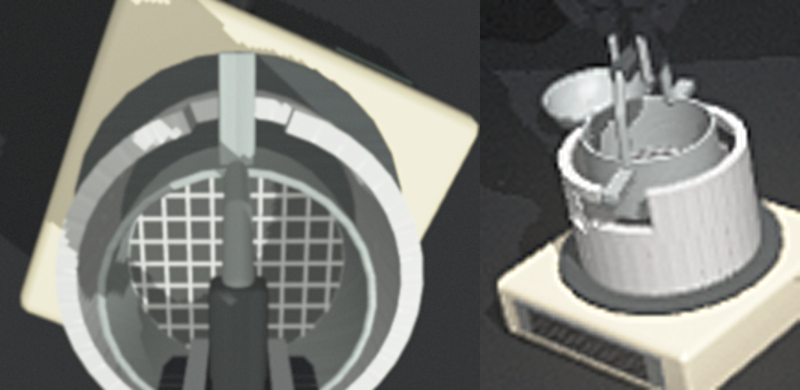

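Emit:
send_rows --linear '[[0,0,0.01],[0,0,0.01],[0,0,0.007],[0,0,0],[0,0,0]]' --twist '[[0,0,0],[0,0,0],[0,0,0],[0,0,0],[0,0,0]]' --gripper '[0,0,0,0,0]'

```text
time: 14.45
ee_pos: [0.5455, -0.271, 0.1733]
tcp_rot: [-180.0, 0.0, -137.8]
wrist_force: [0.6, 0.0, -4.6]
opening: 0.0129
grasp_force: 68.8
```

Emit:
send_rows --linear '[[0,0,0.002],[0,0,0],[0,0,0],[0,0,0],[0,0,0],[0,0,0]]' --twist '[[0,0,0],[0,0,0],[0,0,0.5],[0,0,0.5],[0,0,0.5],[0,0,0]]' --gripper '[0,0,0,0,0,0]'

```text
time: 15.2
ee_pos: [0.5455, -0.271, 0.1712]
tcp_rot: [-180.0, 0.0, -152.8]
wrist_force: [-0.5, 0.3, -4.4]
opening: 0.0128
grasp_force: 68.8
```

Emit:
send_rows --linear '[[0,0,0],[0,0,0],[0,0,0],[0,0,0],[0,0,0],[0,0,0],[0,0,0]]' --twist '[[0,0,0.5],[0,0,0.5],[0,0,0.5],[0,0,0.5],[0,0,0.5],[0,0,0.5],[0,0,0]]' --gripper '[0,0,0,0,0,0,0]'

```text
time: 16.08
ee_pos: [0.5455, -0.271, 0.1711]
tcp_rot: [-180.0, 0.0, 177.3]
wrist_force: [-0.1, 0.5, -3.3]
opening: 0.0129
grasp_force: 68.8
```

Emit:
send_rows --linear '[[0,0,0.004],[0,0,0.004],[0,0,0.004],[0,0,0],[0,0,0]]' --twist '[[0,0,0],[0,0,0],[0,0,0],[0,0,0],[0,0,0]]' --gripper '[0,0,0,0,0]'

```text
time: 16.7
ee_pos: [0.5454, -0.271, 0.1591]
tcp_rot: [-180.0, 0.0, 177.2]
wrist_force: [0.3, 0.3, -4.1]
opening: 0.0122
grasp_force: 68.7
```

Emit:
send_rows --linear '[[0,0,0.001],[0,0,0.001],[0,0,0],[0,0,0]]' --twist '[[0,0,0],[0,0,0],[0,0,0],[0,0,0]]' --gripper '[0,0,0,0]'

```text
time: 17.2
ee_pos: [0.5454, -0.271, 0.1571]
tcp_rot: [-180.0, 0.0, 177.2]
wrist_force: [0.0, 0.1, -5.1]
opening: 0.0123
grasp_force: 68.7
```

Still hanging freely below ledge level (lug ≈ .1155); continue to contact.

Emit:
send_rows --linear '[[0,0,0.001],[0,0,0],[0,0,0.001],[0,0,0],[0,0,0]]' --twist '[[0,0,0],[0,0,0],[0,0,0],[0,0,0],[0,0,0]]' --gripper '[0,0,0,0,0]'

```text
time: 17.82
ee_pos: [0.5455, -0.271, 0.1554]
tcp_rot: [-180.0, 0.0, 177.2]
wrist_force: [-1.9, 1.0, -0.3]
opening: 0.0127
grasp_force: 69.2
```

Emit:
send_rows --linear '[[0,0,0],[0,0,0],[0,0,0],[0,0,0],[0,0,-0.01],[0,0,-0.03],[0,0,-0.05],[0,0,-0.05]]' --twist '[[0,0,0],[0,0,0],[0,0,0],[0,0,0],[0,0,0],[0,0,0],[0,0,0],[0,0,0]]' --gripper '[50,50,50,50,50,50,50,50]'

```text
time: 18.82
ee_pos: [0.5451, -0.2708, 0.2973]
tcp_rot: [-180.0, 0.0, 177.2]
wrist_force: [1.0, -0.9, 0.8]
opening: 0.0425
grasp_force: 0.0
```

Emit:
send_rows --linear '[[0,0,-0.02],[0,0,0],[0,0,0]]' --twist '[[0,0,0],[0,0,0],[0,0,0]]' --gripper '[50,50,50]'

```text
time: 19.2
ee_pos: [0.5454, -0.271, 0.314]
tcp_rot: [180.0, -0.1, 177.2]
wrist_force: [0.5, -0.4, 0.3]
opening: 0.0429
grasp_force: 0.0
```

```bash
python3 - <<'E'
from h import *
np.set_printoptions(precision=4,suppress=True)
o=bot.get_obs();im=camera("wrist")[:,:,::-1].copy();cv2.imwrite("w8.png",im)
print(o['ee_pos'],o['tcp_rot'],o['wrist_force'])
g=cv2.cvtColor(im,cv2.COLOR_BGR2GRAY)
C=np.array([.5455,-.2703,0]);a=np.radians(-2.8);u=np.array([np.cos(a),np.sin(a),0])
n=lambda r,z:C+u*r+[0,0,z]
names="bar- bar+ lugend- lugend+".split()
E=[n(-.034,.194),n(.034,.194),n(-.086,.122),n(.086,.122)]
print(dict(zip(names,proj(E,"wrist",o).tolist())))
# bar: dark grey edges along rows between bar ends
P=proj(E,"wrist",o);
for t in(.15,.5,.85):
    c,r=P[0]+(P[1]-P[0])*t; r=int(r);c=int(c); print(r,c,g[r,c-24:c+25].tolist())
for k in(2,3):
    c,r=P[k].astype(int); print(names[k],"col",g[r-20:r+21:2,c].tolist(),"row",g[r+(6 if k==2 else -6),c-20:c+21:2].tolist())
E
```

```text
[ 0.5454 -0.271   0.314 ] [179.9711  -0.068  177.1908] [ 0.4635 -0.3859  0.2945]
{'bar-': [279.57205864643424, 149.61921739634155], 'bar+': [279.57145184044487, 234.66102779949676], 'lugend-': [279.2571276136418, 76.40976503687364], 'lugend+': [279.3051636741094, 253.65108093457155]}
162 279 [187, 188, 199, 220, 221, 201, 188, 187, 188, 189, 187, 190, 192, 176, 124, 87, 95, 100, 100, 100, 100, 98, 101, 99, 98, 102, 102, 104, 103, 103, 102, 114, 134, 142, 136, 132, 132, 134, 133, 133, 134, 147, 156, 147, 132, 130, 129, 131, 131]
192 279 [136, 136, 147, 185, 208, 179, 144, 135, 136, 132, 116, 104, 114, 124, 98, 85, 91, 99, 97, 96, 98, 100, 95, 101, 97, 100, 103, 102, 103, 102, 103, 122, 138, 123, 102, 94, 96, 95, 95, 97, 118, 140, 134, 112, 95, 95, 94, 96, 96]
221 279 [140, 136, 130, 124, 119, 113, 110, 116, 118, 120, 125, 126, 130, 116, 95, 81, 91, 97, 97, 99, 95, 95, 96, 99, 98, 100, 99, 102, 100, 97, 103, 129, 166, 177, 171, 160, 151, 140, 132, 128, 125, 122, 125, 124, 125, 125, 124, 127, 123]
lugend- col [194, 221, 230, 237, 238, 238, 238, 239, 240, 227, 134, 196, 198, 199, 203, 201, 200, 200, 199, 197, 215] row [101, 101, 99, 99, 102, 103, 149, 212, 206, 205, 199, 204, 207, 135, 97, 98, 99, 100, 97, 98, 102]
lugend+ col [108, 155, 188, 197, 169, 124, 171, 231, 232, 233, 214, 75, 52, 54, 54, 55, 55, 55, 55, 54, 56] row [231, 232, 233, 233, 233, 233, 236, 237, 232, 232, 231, 232, 236, 233, 234, 234, 234, 237, 235, 233, 233]
```

```bash
python3 -c "
from workcell import ticket
print(ticket.job_done())"
```

```text
the job is handed in; nothing more can be done
None
```

The lugged sieve is in the collar, twisted clockwise onto the notch line and lowered until the notch floors took its weight. I then released it, backed the gripper off clear and handed the job in at about 19 s; no verdict came back, and the plain sieve was never touched.

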